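Hold the RF coupler press at its set height

TASK

Free the small coupler press by turning its lock knob clockwise to the stop, so that the latch bar is swung fully aside. Then push the black mushroom cap down with closed fingertips until the plunger's pointer is level with the index tab on the rod, without running clearly past it, and finish while holding it there, still pressing: do not let go at the end. Do not shift the index collar, and leave the things around the press where they are.

Things in the scene. Friction and masses are not known exactly. Their poses are not given: they have to be found in the camera images.
- press: hand press fixed on the mat (sizes in mm): grey base plate 120x180x10 (top at z = 13), two steel columns, aluminium cross-beam (36 in x, 196 along y, top at z = 115), green circuit board fixed below. Origin under the base's centre, z up, front side -x. Plunger in the beam's middle; lock knob axis at y = +76; index rod (8 thick, top at z = 165) at y = -60, all at x = 0.
- plunger: spring-loaded plunger in the middle of the beam: a round black mushroom cap (36 across, 21 high, flat top) on a steel collar (40 across, 6 thick), with the pointer and the coupler head under the beam. Origin on its axis, 60 mm below the cap's top. Slides straight down 30 mm at most; takes about 5 N to start, 8 N at 17 mm, 11 N at the bottom; springs back up when let go.
- palm_top (a point): centre of the cap's flat top; 175 above the mat when the plunger is up
- pointer (a point): tip of the dark blade, 3 thick, that sticks out 20 mm from the plunger's collar towards the index rod; moves with the plunger, 151 above the mat when up
- index_tab (a point): tip of the dark tab, 3 thick, on the small collar (18 across, 10 high) on the index rod; faces the pointer, 3 mm beside it, and is 12 to 26 mm lower than the pointer when the plunger is up (differs each time). The collar is already set and must not be shifted.
- lock_knob (a joint): rad; 0 = locked: its flat steel latch bar (67 long from the upright axis, 14 wide, 6 thick) lies under the plunger's collar and blocks it. Grows as the knob turns clockwise seen from above, the bar swinging to the front (-x) of the press; 1.3 = stop, fully aside. Stays where left; needs about 0.06 N m. Starts between 0 and 0.15.
- lock_grip (a point): on the knob's axis, 163 above the mat, inside the black grip: 12 thick (along the point's x), 40 long (along its y), reaching from 15 mm below this point to 13 mm above it; turns with the knob. The latch bar points along the point's -y and its top is 16 mm below this point.
- solder_spool: bystander, leave it alone: blue-flanged spool of solder, 60 across, 31 high mm; origin at the centre of its underside
- tape_roll: bystander, leave it alone: roll of yellow tape, 56 across, 18 high mm; origin at the centre of its underside
- gauge_block: bystander, leave it alone: steel gauge block, 10x35x30 mm; origin at the centre of its underside
- coax_adapter_2: bystander, leave it alone: small round metal coax adapter, 28x16x16 mm; origin at the centre of its underside
- relay: bystander, leave it alone: small blue relay lying on the front of the press's base plate, 20x28x16 mm; origin at the centre of its underside
- harness_plug_3: bystander, leave it alone: black harness plug, 30x32x20 mm; origin at the centre of its underside

How it is judged:
By the outcome, as a careful person would: the job done as asked, in the order asked, and still so for the second after the job is handed in, while the arm keeps its last pose, push and grip.
It also fails if it takes over 42 s, if anything falls off the work surface, if the arm or the gripper's body presses on something with over 40 N, if the wrist force passes 120 N, or if a joint passes its speed limit or range.

ROBOT

A 6-joint arm with a two-finger parallel gripper is mounted at the origin on a cart in front of the work surface, level with it; the furniture and walls round the work are solid. World frame = base frame: x ahead of the robot, y to its left, z up, the work surface at z = 0. Lengths are in m, angles in degrees, forces in N, time in s.
With the tool pointing down it reaches from about 0.325 to 0.775 m from the base axis. Payload 5.5 kg.
Tool frame: the origin (TCP) lies midway between the tips of the shut fingers; the grasp point (between the pads) lies 19 mm behind it; z points along the fingers, y is the line along which they close (so a half turn about z gives the same grasp; the last joint's range is limited). The gripper opens to 88 mm and grips with 3 to 60 N. Pads are 20 mm wide; open, the fingers measure 115 mm over their backs; the gripper's body (75 mm by 178 mm) begins 61 mm behind the grasp point.
Start: joints at [-41.866, 5.22, 70.514, -0, 104.267, -3.249], TCP at [0.469, -0.374, 0.223] pointing down, gripper open.
Joint ranges: [-164.24, 164.24], [-49.07, 125.15], [9.68, 141.18], [-86.29, 266.29], [3.28, 154.24], [-151.56, 151.56]. Speed limits (degrees/s): [147.25, 147.25, 172.46, 180, 180, 180].

INTERFACE

Orientations are given as a 3x3 rotation matrix whose columns are the frame's x, y, z axes.
In Python, from station import get_obs, imaging, env, search_frame, mark_of gives the robot as it stands. The module is installed in compiled form; this text tells all that it offers.
- The arm moves only by the tool send_rows, never from a script. Its argument "targets" is a list of rows, each an object with "hand": the closure, from -1 (fully open) to 1 (shut); "delta_pos": the shift along the world's x, y, z in mm, a list of three; "rotation": the turn, a rotation vector about the world's x, y, z in degrees, a list of three. A call has 1 to 8 rows; each row shifts and turns the commanded pose from where the row before left it; what a row does not reach is not made up. A row lasts 1/12 s, in which the tool goes at most 41.7 mm and 7.16 degrees, less where a joint would pass 70% of its speed; a pose out of reach is approached as far as the arm can. A call is refused whole if a number of a shift passes 41.7 or a number of a turn 7.16, either way. A call with a gripper value outside its range is refused whole. The fingers move at their own pace and stop on an object; the grip force is fixed at half the most. Time passes only in rows, so rows that do not move let the fingers close. It gives the time, the measured TCP pose, the force, the opening and the grip force at its end, in the units of the state.
- get_obs(): the state, without advancing time (a new reading comes with each control period).
- imaging.capture(name): name is "side" or "top"; returns (picture, depth): 384x512x3 uint8, red, green, blue; 384x512 float32, m along the optical axis (not along the pixel's ray), 0 where there is no reading.
- imaging.camera_model(name): a dict with "intrinsics" (3x3 intrinsics, pixels), "world_from_camera" (4x4, takes a point from camera to world coordinates). Camera axes: x right, y down, z forward; pixel columns grow to the right and rows downward; lengths in m; the calibration is good to about 2 mm. A picture is of the moment at which its call begins. camera_model takes no time and is no camera call.
- env.close_job(): hands the job in; it is judged then, once.
Trained networks look in the newest picture that a camera, given by its name, has taken for a name from the list of things; names that differ only in an ending like _2 or _b are one class to them, and where a whole thing is asked for, a point or a joint stands for the part that bears it (a point fixed in the world has none). Each returns a list of dicts, best first, with "conf" (0 to 1); they miss things now and then, are a little off and sometimes report something else, mostly with a low value. They report only what shows in the picture. A call takes as long as a camera call.
- search_frame(camera, target): "centre" ([column, row] in pixels, amid what is visible of it).
- mark_of(camera, target): "centre" ([column, row] in pixels: a listed point, or the origin of a listed thing).
The state is a dict: "time": time; "q": joint angles; "joint_vel": joint speeds; "joint_efforts": joint torques, N m; "eef_pos": TCP position; "ee_rot": TCP orientation; "contact_force": force on the tool from outside, world axes, zero at the start; "torque": the same for the moment, N m; "gripper_width": finger opening in m; "finger_force": force on a finger pad.
Only numpy, scipy, OpenCV 4.12 (cv2) and the standard library are available. Lean on these libraries where they do the work, as an engineer would, in place of code of your own. Each camera call takes 0.05 s, during which the arm holds its last target. There are 200 camera calls.

## Working session

There is one attempt and no reset: what is moved stays moved. The work goes in short steps, Python scripts to look and compute and a tool call to move; the robot and the scene stay as the last step left them, time stands still between calls to the robot, and variables do not carry over. Pictures are saved under pics/ and viewed, at most 10 in all, crops included, and the job is handed in when it is done.

Besides the shell and the picture viewer there is one more tool, called after "Request:" as name(argument=value, ...), one argument or row to a line, values as JSON. send_rows: Moves the arm, as the interface text tells. Its arguments: {"type":"object","properties":{"targets":{"type":"array","items":{"type":"object","properties":{"hand":{"type":"number"},"delta_pos":{"type":"array","items":{"type":"number"}},"rotation":{"type":"array","items":{"type":"number"}}}}}},"required":["targets"]}

```bash
mkdir -p pics; cat > h.py <<'E'
import numpy as np, cv2
from station import get_obs, imaging, env, search_frame, mark_of
def cap(n):
    p,d=imaging.capture(n); m=imaging.camera_model(n); return p,d,np.array(m["intrinsics"]),np.array(m["world_from_camera"])
def ray(K,T,uv):
    r=T[:3,:3]@np.linalg.solve(K,[uv[0],uv[1],1.]); return T[:3,3],r
def atz(K,T,uv,z):
    o,r=ray(K,T,uv); return o+r*(z-o[2])/r[2]
def proj(K,T,P):
    P=np.atleast_2d(P); c=(P-T[:3,3])@T[:3,:3]; q=c@K.T; return q[:,:2]/q[:,2:]
E
python3 - <<'E'
from h import *
np.set_printoptions(precision=4,suppress=True)
ims=[]
for n in ["side","top"]:
    p,d,K,T=cap(n); cv2.imwrite(f"pics/{n}0.png",p[:,:,::-1]); print(n,K.tolist(),T.round(4).tolist())
    np.save(f"{n}_d.npy",d)
    for t,z in [("palm_top",.175),("pointer",.151),("index_tab",.132),("lock_grip",.163),("press",0),("lock_knob",None),("plunger",.115)]:
        for r in mark_of(n,t)[:2] if z is not None else []:
            print(t,round(r["conf"],2),np.round(r["centre"],1),atz(K,T,r["centre"],z))
o=get_obs();print(o)
E
```

```text
side [[416.547282496223, 0.0, 253.83469109326182], [0.0, 416.547282496223, 191.5595823361205], [0.0, 0.0, 1.0]] [[0.9974, 0.0608, -0.0392, 0.5638], [0.0694, -0.6501, 0.7566, -0.7953], [0.0205, -0.7574, -0.6527, 0.689], [0.0, 0.0, 0.0, 1.0]]
palm_top 0.92 [253.5 167.8] [ 0.5271 -0.1259  0.175 ]
pointer 0.63 [240.5 185. ] [ 0.5033 -0.1539  0.151 ]
pointer 0.46 [253.4 165.3] [ 0.5246 -0.086   0.151 ]
lock_grip 0.86 [271.4 153.7] [ 0.5614 -0.0566  0.163 ]
press 0.91 [248.1 224.7] [ 0.5173 -0.1152  0.    ]
plunger 0.9 [252.4 191.4] [ 0.5263 -0.1296  0.115 ]
top [[367.62470998726064, 0.0, 253.92247016683768], [0.0, 367.62470998726064, 192.7320966085636], [0.0, 0.0, 1.0]] [[-0.0233, -0.9961, 0.0854, 0.4458], [-0.9997, 0.0221, -0.0143, -0.1475], [0.0124, -0.0857, -0.9962, 0.9858], [0.0, 0.0, 0.0, 1.0]]
palm_top 0.77 [235.3 192.5] [ 0.5167 -0.1179  0.175 ]
pointer 0.6 [254.1 198. ] [ 0.5053 -0.1596  0.151 ]
index_tab 0.7 [243.2 199. ] [ 0.5049 -0.1344  0.132 ]
index_tab 0.6 [256.7 199. ] [ 0.5042 -0.1659  0.132 ]
lock_grip 0.64 [209.6 173.4] [ 0.5622 -0.0604  0.163 ]
press 0.94 [242.1 197.3] [ 0.5187 -0.1296  0.    ]
plunger 0.62 [236.4 190.1] [ 0.5276 -0.1185  0.115 ]
{'time': 0.7, 'q': array([-41.8665,   5.2153,  70.5115,   0.0023, 104.267 ,  -3.25  ]), 'joint_vel': array([-0.0388,  0.0496,  0.0347, -0.0565, -0.0575,  0.0137]), 'joint_efforts': array([  0.    , -44.6045, -40.6413,   0.0698,   0.019 ,  -0.    ]), 'eef_pos': array([ 0.4688, -0.3745,  0.2227]), 'ee_rot': array([[ 0.6241,  0.7813,  0.0001],
       [ 0.7813, -0.6241, -0.    ],
       [ 0.    ,  0.0001, -1.    ]]), 'contact_force': array([-0.3885,  0.2054, -0.3007]), 'torque': array([ 0.047 , -0.0028, -0.0179]), 'finger_force': 0.0, 'gripper_width': 0.08768325932455089}
```

```bash
sleep 1; ls pics
```

```text
side0.png
top0.png
```

```bash
python3 - <<'E'
import cv2
s=cv2.imread("pics/side0.png");t=cv2.imread("pics/top0.png")
cv2.imwrite("pics/s_crop.png",cv2.resize(s[100:290,150:380],None,fx=3.1,fy=3.1,interpolation=cv2.INTER_CUBIC))
cv2.imwrite("pics/t_crop.png",cv2.resize(t[100:290,140:370],None,fx=3.1,fy=3.1,interpolation=cv2.INTER_CUBIC))
E
```

```text
(no output)
```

View pics/s_crop.png

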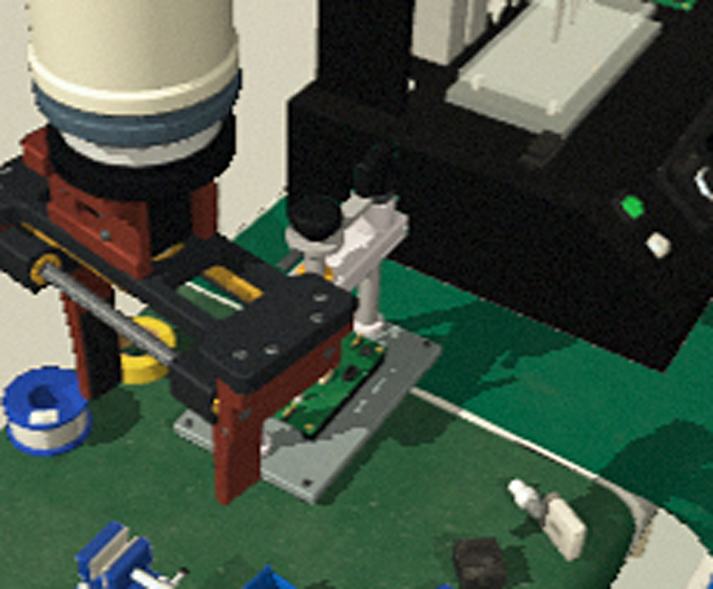

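View pics/t_crop.png

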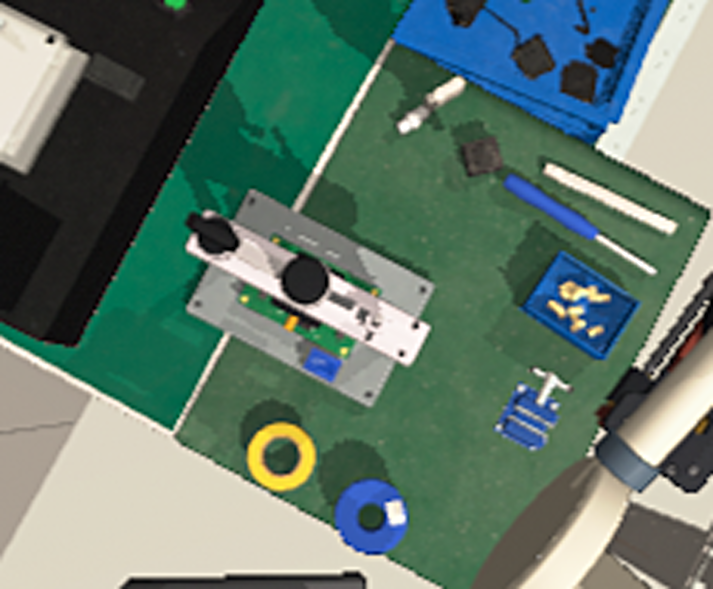

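```bash
python3 - <<'E'
from h import *
np.set_printoptions(precision=4,suppress=True)
m=imaging.camera_model("top");K=np.array(m["intrinsics"]);T=np.array(m["world_from_camera"])
d=np.load("top_d.npy");v,u=np.mgrid[:384,:512]
P=np.stack([(u-K[0,2])/K[0,0]*d,(v-K[1,2])/K[1,1]*d,d],-1)@T[:3,:3].T+T[:3,3]
def sel(c,r,z0,z1):
    M=(d>0)&(np.hypot(P[...,0]-c[0],P[...,1]-c[1])<r)&(P[...,2]>z0)&(P[...,2]<z1); return M
c=sel((.522,-.122),.03,.165,.19);g=sel((.562,-.06),.035,.16,.19)
for n,M in(("cap",c),("grip",g)):
    Q=P[M];print(n,len(Q),Q.mean(0),Q.std(0),(Q[:,:2].min(0)+Q[:,:2].max(0))/2,np.ptp(Q[:,:2],0))
    w,V=np.linalg.eigh(np.cov(Q[:,:2].T));print(np.degrees(np.arctan2(V[1,1],V[0,1])),np.sqrt(w))
b=sel((.522,-.122),.14,.105,.125);Q=P[b][:,:2].astype(np.float32);print("beam",len(Q),P[b].mean(0),cv2.minAreaRect(Q))
pl=sel((.522,-.122),.16,.006,.02);print("plate",pl.sum(),cv2.minAreaRect(P[pl][:,:2].astype(np.float32)))
for r in [(.05,.12),(.12,.16)]: pass
R=np.hypot(P[...,0]-.562,P[...,1]+.058)
for a in range(-180,180,30):
    A=np.degrees(np.arctan2(P[...,1]+.058,P[...,0]-.562));M=(d>0)&(abs((A-a+180)%360-180)<15)&(R<.14)&(R>.05)
    print(a,P[M][:,2].max(), end="; ")
M=(d>0)&(P[...,2]>.1)&(P[...,1]>-.04)&(R<.3);Q=P[M];print("tall",len(Q),np.percentile(Q[:,2],[5,50,99]),Q[:,:2].min(0),R[M].min())
rel=P[...,:2]
for z in (.16,.164,.168):pass
Q=P[(d>0)&(np.hypot(P[...,0]-.49,P[...,1]+.172)<.02)&(P[...,2]>.12)];print("rod",Q)
E
```

```text
cap 200 [ 0.5229 -0.1227  0.1738] [0.0088 0.0089 0.0018] [ 0.5237 -0.1228] [0.0341 0.0336]
53.87659342924303 [0.0088 0.009 ]
grip 104 [ 0.5595 -0.0569  0.1738] [0.0066 0.0104 0.0028] [ 0.5598 -0.0567] [0.027  0.0375]
60.23220742431909 [0.0036 0.0118]
beam 659 [ 0.5122 -0.1393  0.1143] ((0.523390531539917, -0.12266334891319275), (0.19512416422367096, 0.0360526517033577), 61.08574295043945)
plate 1792 ((0.5153643488883972, -0.08854538202285767), (0.2773239314556122, 0.2552925944328308), 31.764989852905273)
-180 0.01691754978398785; -150 0.15475201855694687; -120 0.17752096265273665; -90 0.11421827278327146; -60 0.016506745699417347; -30 0.016951062901500058; 0 0.12965026659992496; 30 0.25496501324103293; 60 0.25925561481935055; 90 0.2972467596905932; 120 0.13156738851834382; 150 0.016315912313059178; tall 20417 [0.1177 0.2547 0.4684] [ 0.2726 -0.04  ] 0.018837454891215206
rod [[ 0.5031 -0.157   0.1507]
 [ 0.5046 -0.162   0.1276]
 [ 0.5043 -0.1643  0.1307]
 [ 0.5019 -0.1618  0.1318]
 [ 0.5021 -0.1642  0.1284]
 [ 0.5018 -0.1665  0.1322]
 [ 0.5018 -0.1688  0.1312]
 [ 0.5015 -0.1711  0.135
[... 842 characters left out ...]
 0.4945 -0.1826  0.1321]
 [ 0.4923 -0.1685  0.1341]
 [ 0.4925 -0.1709  0.1312]
 [ 0.4909 -0.1725  0.1579]
 [ 0.4907 -0.1746  0.1618]
 [ 0.4906 -0.1768  0.1626]
 [ 0.4921 -0.1802  0.1332]
 [ 0.4923 -0.1827  0.1295]
 [ 0.4901 -0.1685  0.1327]
 [ 0.4901 -0.1709  0.1323]
 [ 0.4899 -0.1755  0.1335]
 [ 0.4898 -0.1778  0.1344]
 [ 0.4897 -0.1801  0.135 ]
 [ 0.4898 -0.1825  0.1323]
 [ 0.4877 -0.1708  0.1331]
 [ 0.4876 -0.1731  0.1336]
 [ 0.4877 -0.1755  0.1308]
 [ 0.4874 -0.1777  0.1352]
 [ 0.4874 -0.18    0.1344]
 [ 0.4854 -0.1684  0.1329]
 [ 0.4855 -0.1708  0.1301]
 [ 0.4855 -0.1755  0.1281]
 [ 0.4834 -0.1661  0.1284]
 [ 0.4832 -0.1684  0.1319]
 [ 0.4832 -0.1707  0.131 ]
 [ 0.4809 -0.1684  0.1307]]
```

```bash
python3 - <<'E'
from h import *
np.set_printoptions(precision=3,suppress=True)
for n in("top","side"):
    m=imaging.camera_model(n);K=np.array(m["intrinsics"]);T=np.array(m["world_from_camera"])
    d=np.load(n+"_d.npy");v,u=np.mgrid[:384,:512]
    P=np.stack([(u-K[0,2])/K[0,0]*d,(v-K[1,2])/K[1,1]*d,d],-1)@T[:3,:3].T+T[:3,3]
    k=np.array([.5601,-.0562]);Q=P[(d>0)&(P[...,2]>.2)&(P[...,1]>-.04)];Q=Q[np.hypot(*(Q[:,:2]-k).T)<.2]
    print(n,len(Q))
    if len(Q)==0: continue
    i=np.argsort(np.hypot(*(Q[:,:2]-k).T))[:200:40];print(Q[i])
    for a in (-30,-45,-60,-75,-90,-104,-110):
        y=np.array([np.cos(np.radians(a)),np.sin(np.radians(a))]);x=np.array([-y[1],y[0]])
        s=(Q[:,:2]-k)@np.stack([x,y],1)
        for hx,hy in((.0375,.089),(.089,.0375)):
            e=np.maximum(abs(s)-[hx,hy],0);D=np.hypot(*e.T);j=D.argmin();print(a,hx,"clear",D[j].round(3),Q[j],end=" | ")
        print()
E
```

```text
top 3900
[[0.576 0.058 0.285]
 [0.574 0.062 0.264]
 [0.575 0.064 0.29 ]
 [0.566 0.066 0.262]
 [0.557 0.068 0.281]]
-30 0.0375 clear 0.068 [0.541 0.077 0.29 ] | -30 0.089 clear 0.019 [0.576 0.058 0.285] | 
-45 0.0375 clear 0.047 [0.549 0.073 0.286] | -45 0.089 clear 0.031 [0.578 0.058 0.292] | 
-60 0.0375 clear 0.029 [0.559 0.067 0.293] | -60 0.089 clear 0.036 [0.634 0.053 0.254] | 
-75 0.0375 clear 0.018 [0.576 0.058 0.285] | -75 0.089 clear 0.043 [0.657 0.041 0.247] | 
-90 0.0375 clear 0.025 [0.578 0.058 0.292] | -90 0.089 clear 0.056 [0.672 0.032 0.25 ] | 
-104 0.0375 clear 0.025 [0.576 0.058 0.285] | -104 0.089 clear 0.074 [0.679 0.029 0.254] | 
-110 0.0375 clear 0.023 [0.576 0.058 0.285] | -110 0.089 clear 0.075 [0.576 0.058 0.285] | 
side 2775
[[0.577 0.055 0.284]
 [0.573 0.06  0.274]
 [0.576 0.06  0.255]
 [0.568 0.062 0.251]
 [0.569 0.063 0.231]]
-30 0.0375 clear 0.064 [0.536 0.075 0.286] | -30 0.089 clear 0.016 [0.577 0.055 0.284] | 
-45 0.0375 clear 0.044 [0.536 0.075 0.286] | -45 0.089 clear 0.029 [0.577 0.055 0.284] | 
-60 0.0375 clear 0.026 [0.563 0.061 0.214] | -60 0.089 clear 0.032 [0.636 0.047 0.251] | 
-75 0.0375 clear 0.016 [0.577 0.055 0.284] | -75 0.089 clear 0.039 [0.662 0.033 0.25 ] | 
-90 0.0375 clear 0.022 [0.577 0.055 0.284] | -90 0.089 clear 0.052 [0.672 0.028 0.253] | 
-104 0.0375 clear 0.023 [0.577 0.055 0.284] | -104 0.089 clear 0.072 [0.672 0.028 0.253] | 
-110 0.0375 clear 0.021 [0.568 0.058 0.241] | -110 0.089 clear 0.072 [0.568 0.058 0.241] |
```

Request:
send_rows(
  targets=[
    {"delta_pos": [11, 39, 0], "rotation": [0, 0, 4.3], "hand": -1},
    {"delta_pos": [11, 39, 0], "rotation": [0, 0, 4.3], "hand": -1},
    {"delta_pos": [11, 39, 0], "rotation": [0, 0, 0], "hand": -1},
    {"delta_pos": [11, 39, 0], "rotation": [0, 0, 0], "hand": -1},
    {"delta_pos": [11, 39, 0], "rotation": [0, 0, 0], "hand": -1},
    {"delta_pos": [12, 39, 0], "rotation": [0, 0, 0], "hand": -1},
    {"delta_pos": [12, 39, 0], "rotation": [0, 0, 0], "hand": -1},
    {"delta_pos": [12, 39, 0], "rotation": [0, 0, 0], "hand": -1},
  ],
)

```text
time: 1.37
eef_pos: [0.56, -0.0605, 0.2229]
ee_rot: [[0.5, 0.866, 0.001], [0.866, -0.5, -0.0], [0.0, 0.001, -1.0]]
contact_force: [0.2, -0.2, 0.4]
gripper_width: 0.0876
finger_force: 0.0
```

Request:
send_rows(
  targets=[
    {"delta_pos": [0, 4, 0], "rotation": [0, 0, 0], "hand": -1},
    {"delta_pos": [0, 0, 0], "rotation": [0, 0, 0], "hand": -1},
    {"delta_pos": [0, 0, 0], "rotation": [0, 0, 0], "hand": -1},
  ],
)

```text
time: 1.62
eef_pos: [0.5597, -0.0588, 0.2227]
ee_rot: [[0.5, 0.866, -0.0], [0.866, -0.5, -0.001], [-0.001, 0.0, -1.0]]
contact_force: [-1.1, -0.7, -0.0]
gripper_width: 0.0878
finger_force: 0.0
```

```bash
python3 - <<'E'
from h import *
o=get_obs();print(o['time'],o['eef_pos'],o['ee_rot'],o['q'])
p,d,K,T=cap("side");cv2.imwrite("pics/side1.png",p[:,:,::-1]);np.save("side1_d.npy",d)
for t,z in [("palm_top",.175),("pointer",.151),("index_tab",.130)]:
    for r in mark_of("side",t)[:2]: print(t,round(r["conf"],2),np.round(r["centre"],1),atz(K,T,r["centre"],z).round(4))
a=cv2.resize(p[150:210,215:280,::-1],None,fx=9,fy=9,interpolation=cv2.INTER_CUBIC);cv2.imwrite("pics/s1c.png",a)
E
```

```text
1.6167 [ 0.55971562 -0.05876156  0.22266308] [[ 4.99611883e-01  8.66249358e-01 -1.30369551e-04]
 [ 8.66249129e-01 -4.99611851e-01 -6.66644601e-04]
 [-6.42614630e-04  2.20131054e-04 -9.99999769e-01]] [-9.43255670e+00 -5.35783872e-01  7.64210962e+01 -4.01149340e-02
  1.04115793e+02  2.05319888e+01]
palm_top 0.65 [251.7 164.5] [ 0.5227 -0.1152  0.175 ]
palm_top 0.6 [223.6 222.8] [ 0.4864 -0.2871  0.175 ]
pointer 0.89 [241.1 181.6] [ 0.5035 -0.143   0.151 ]
index_tab 0.53 [329.1 273.3] [ 0.671  -0.3456  0.13  ]
index_tab 0.47 [239.  190.4] [ 0.4995 -0.1464  0.13  ]
```

View pics/s1c.png

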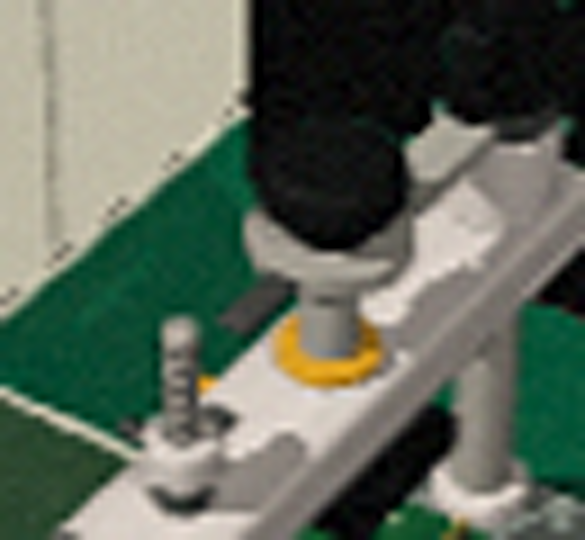

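Request:
send_rows(
  targets=[
    {"delta_pos": [0.5, 2.3, -25], "rotation": [0, 0, 0], "hand": -1},
    {"delta_pos": [0, 0, -25], "rotation": [0, 0, 0], "hand": -1},
    {"delta_pos": [0, 0, -12], "rotation": [0, 0, 0], "hand": -1},
    {"delta_pos": [0, 0, -7], "rotation": [0, 0, 0], "hand": 0},
    {"delta_pos": [0, 0, 0], "rotation": [0, 0, 0], "hand": 1},
    {"delta_pos": [0, 0, 0], "rotation": [0, 0, 0], "hand": 1},
    {"delta_pos": [0, 0, 0], "rotation": [0, 0, 0], "hand": 1},
    {"delta_pos": [0, 0, 0], "rotation": [0, 0, 0], "hand": 1},
  ],
)

```text
time: 2.48
eef_pos: [0.561, -0.0564, 0.1554]
ee_rot: [[0.5, 0.866, 0.003], [0.866, -0.5, -0.0], [0.001, 0.002, -1.0]]
contact_force: [0.4, 0.7, 0.3]
gripper_width: 0.0581
finger_force: 0.0
```

Request:
send_rows(
  targets=[
    {"delta_pos": [0, 0, 0], "rotation": [0, 0, 0], "hand": 1},
    {"delta_pos": [0, 0, 0], "rotation": [0, 0, 0], "hand": 1},
    {"delta_pos": [0, 0, 0], "rotation": [0, 0, 0], "hand": 1},
  ],
)

```text
time: 2.73
eef_pos: [0.5605, -0.0562, 0.1541]
ee_rot: [[0.5, 0.866, 0.001], [0.866, -0.5, -0.0], [0.0, 0.001, -1.0]]
contact_force: [-0.9, -0.2, -0.1]
gripper_width: 0.038
finger_force: 0.0
```

Request:
send_rows(
  targets=[
    {"delta_pos": [0, 0, 0], "rotation": [0, 0, 0], "hand": 1},
    {"delta_pos": [0, 0, 0], "rotation": [0, 0, 0], "hand": 1},
    {"delta_pos": [0, 0, 0], "rotation": [0, 0, 0], "hand": 1},
    {"delta_pos": [0, 0, 0], "rotation": [0, 0, 0], "hand": 1},
    {"delta_pos": [0, 0, 0], "rotation": [0, 0, 0], "hand": 1},
    {"delta_pos": [0, 0, 0], "rotation": [0, 0, 0], "hand": 1},
  ],
)

```text
time: 3.23
eef_pos: [0.5609, -0.0565, 0.1537]
ee_rot: [[0.5, 0.866, 0.002], [0.866, -0.5, -0.001], [0.0, 0.002, -1.0]]
contact_force: [4.2, -1.9, -1.7]
gripper_width: 0.0117
finger_force: 30.0
```

Request:
send_rows(
  targets=[
    {"delta_pos": [0, 0, 0], "rotation": [0, 0, -4], "hand": 1},
    {"delta_pos": [0, 0, 0], "rotation": [0, 0, -6], "hand": 1},
    {"delta_pos": [0, 0, 0], "rotation": [0, 0, -6], "hand": 1},
    {"delta_pos": [0, 0, 0], "rotation": [0, 0, -6], "hand": 1},
    {"delta_pos": [0, 0, 0], "rotation": [0, 0, -6], "hand": 1},
    {"delta_pos": [0, 0, 0], "rotation": [0, 0, -6], "hand": 1},
    {"delta_pos": [0, 0, 0], "rotation": [0, 0, -6], "hand": 1},
    {"delta_pos": [0, 0, 0], "rotation": [0, 0, -6], "hand": 1},
  ],
)

```text
time: 3.9
eef_pos: [0.5616, -0.0575, 0.1537]
ee_rot: [[0.972, 0.236, 0.003], [0.236, -0.972, -0.002], [0.003, 0.003, -1.0]]
contact_force: [7.0, -5.9, -2.9]
gripper_width: 0.0118
finger_force: 30.0
```

```bash
python3 -c "
from h import *
o=get_obs();R=o['ee_rot'];print(np.degrees(np.arctan2(R[1,1],R[0,1])),o['torque'],o['contact_force'],o['eef_pos'],o['q'],o['gripper_width'])"
```

```text
-76.36502764238716 [-0.83412941 -1.2885843   0.06551156] [ 6.96582136 -5.92921499 -2.86395195] [ 0.56159872 -0.05747185  0.15366189] [-9.23277655 -0.59979565 83.46446741 -0.10261495 96.93299514 67.11946371] 0.011815654449789376
```

Request:
send_rows(
  targets=[
    {"delta_pos": [0.5, -0.6, 0], "rotation": [0, 0, -6], "hand": 1},
    {"delta_pos": [0.5, -0.6, 0], "rotation": [0, 0, -6], "hand": 1},
    {"delta_pos": [0, 0, 0], "rotation": [0, 0, -6], "hand": 1},
    {"delta_pos": [0, 0, 0], "rotation": [0, 0, -5], "hand": 1},
    {"delta_pos": [0, 0, 0], "rotation": [0, 0, -3], "hand": 1},
    {"delta_pos": [0, 0, 0], "rotation": [0, 0, 0], "hand": 1},
    {"delta_pos": [0, 0, 0], "rotation": [0, 0, 0], "hand": 1},
  ],
)

```text
time: 4.48
eef_pos: [0.5617, -0.0582, 0.1536]
ee_rot: [[0.978, -0.209, 0.001], [-0.209, -0.978, -0.001], [0.001, 0.001, -1.0]]
contact_force: [3.9, -3.9, -1.1]
gripper_width: 0.0118
finger_force: 30.0
```

```bash
python3 -c "
from h import *
o=get_obs();R=o['ee_rot'];print(np.degrees(np.arctan2(R[1,1],R[0,1])),o['torque'],o['contact_force'],o['eef_pos'],o['q'],o['gripper_width'])"
```

```text
-102.05768139786538 [-0.50132483 -0.61858887 -0.05101393] [ 3.87599632 -3.90433885 -1.07340218] [ 0.56169426 -0.05817508  0.15364894] [-9.32479942e+00 -4.49693832e-01  8.33163519e+01 -6.51934647e-02
  9.70657127e+01  9.27247867e+01] 0.011773045068500881
```

Request:
send_rows(
  targets=[
    {"delta_pos": [0.3, -0.5, 0], "rotation": [0, 0, -2], "hand": 1},
    {"delta_pos": [0, 0, 0], "rotation": [0, 0, -2], "hand": 1},
    {"delta_pos": [0, 0, 0], "rotation": [0, 0, 0], "hand": 1},
    {"delta_pos": [0, 0, 0], "rotation": [0, 0, 0], "hand": 1},
  ],
)

```text
time: 4.82
eef_pos: [0.5617, -0.0582, 0.1537]
ee_rot: [[0.962, -0.274, 0.0], [-0.274, -0.962, -0.001], [0.0, 0.001, -1.0]]
contact_force: [2.9, -4.2, -1.0]
gripper_width: 0.012
finger_force: 30.4
```

```bash
python3 -c "
from h import *
o=get_obs();R=o['ee_rot'];print(np.degrees(np.arctan2(R[1,1],R[0,1])),o['torque'],o['contact_force'],o['eef_pos'],o['q'],o['gripper_width'])"
```

```text
-105.92748217498028 [-0.47276925 -0.40924954  0.55832219] [ 2.9017388  -4.1926501  -1.01175536] [ 0.5617026  -0.05824384  0.15365143] [-9.34868288e+00 -4.05792231e-01  8.32723764e+01 -3.73539344e-02
  9.71117414e+01  9.65741600e+01] 0.012043654308442658
```

Request:
send_rows(
  targets=[
    {"delta_pos": [0, 0, 0], "rotation": [0, 0, -2], "hand": 1},
    {"delta_pos": [0, 0, 0], "rotation": [0, 0, 0], "hand": 1},
    {"delta_pos": [0, 0, 0], "rotation": [0, 0, 0], "hand": 0.4},
    {"delta_pos": [0, 0, 0], "rotation": [0, 0, 0], "hand": 0.4},
    {"delta_pos": [0, 0, 0], "rotation": [0, 0, 0], "hand": 0.4},
    {"delta_pos": [0, 0, 0], "rotation": [0, 0, 0], "hand": 0.4},
  ],
)

```text
time: 5.32
eef_pos: [0.5614, -0.0575, 0.1536]
ee_rot: [[0.951, -0.309, -0.001], [-0.309, -0.951, 0.001], [-0.001, -0.0, -1.0]]
contact_force: [0.1, 0.5, -0.5]
gripper_width: 0.0266
finger_force: 0.0
```

Request:
send_rows(
  targets=[
    {"delta_pos": [0, 0, 12], "rotation": [0, 0, 0], "hand": 0.4},
    {"delta_pos": [0, 0, 25], "rotation": [0, 0, 0], "hand": 0.4},
    {"delta_pos": [0, 0, 25], "rotation": [0, 0, 0], "hand": 1},
    {"delta_pos": [0, 0, 0], "rotation": [0, 0, 0], "hand": 1},
    {"delta_pos": [0, 0, 0], "rotation": [0, 0, 0], "hand": 1},
  ],
)

```text
time: 5.73
eef_pos: [0.5624, -0.0579, 0.2185]
ee_rot: [[0.951, -0.309, 0.005], [-0.309, -0.951, -0.001], [0.005, -0.001, -1.0]]
contact_force: [-0.4, -0.0, -0.1]
gripper_width: 0.0099
finger_force: 0.0
```

```bash
python3 - <<'E'
from h import *
o=get_obs();print(o['time'],o['eef_pos'],o['contact_force'],o['gripper_width'])
p=np.mean([cap("side")[0].astype(float) for _ in range(6)],0)
_,_,K,T=cap("side")
cv2.imwrite("pics/side2.png",p[:,:,::-1])
for c in("side","top"):
    pp,d,K2,T2=cap(c)
    if c=="top": cv2.imwrite("pics/top2.png",pp[:,:,::-1])
    for t,z in [("pointer",.151),("index_tab",.130),("lock_grip",.163)]:
        for r in mark_of(c,t)[:2]: print(c,t,round(r["conf"],2),np.round(r["centre"],1),atz(K2,T2,r["centre"],z).round(4))
u=np.array([.4835,.8753]);c0=np.array([.5250,-.1247])
for nm,yy,z in(("cap",0,.175),("ptr",-.040,.151),("tab125",-.043,.125),("tab132",-.043,.132),("tab139",-.043,.139),("rodtop",-.06,.165)):
    print(nm,proj(K,T,[*(c0+u*yy),z]))
b=cv2.resize(p[165:210,222:272,::-1],None,fx=12,fy=12,interpolation=cv2.INTER_CUBIC);cv2.imwrite("pics/s2c.png",b)
E
```

```text
5.7333 [ 0.56244507 -0.05790518  0.21853589] [-0.44421908 -0.02499376 -0.12366299] 0.009866861267335734
side pointer 0.88 [238.8 184.1] [ 0.4997 -0.1514  0.151 ]
side pointer 0.64 [247.8 192.5] [ 0.5198 -0.1755  0.151 ]
side index_tab 0.48 [239.7 193.8] [ 0.502  -0.1569  0.13  ]
side lock_grip 0.93 [268.5 152.8] [ 0.555  -0.0539  0.163 ]
top pointer 0.66 [252.4 199. ] [ 0.5031 -0.1557  0.151 ]
top index_tab 0.46 [254.3 198.9] [ 0.5047 -0.1603  0.13  ]
cap [[252.48962137 167.37282876]]
ptr [[241.38460374 186.93396446]]
tab125 [[240.54464502 197.46726628]]
tab132 [[240.54357944 194.88509259]]
tab139 [[240.54250227 192.27483809]]
rodtop [[235.62628895 186.90631363]][ WARN:0@15.708] global loadsave.cpp:1063 imwrite_ Unsupported depth image for selected encoder is fallbacked to CV_8U.
```

View pics/s2c.png

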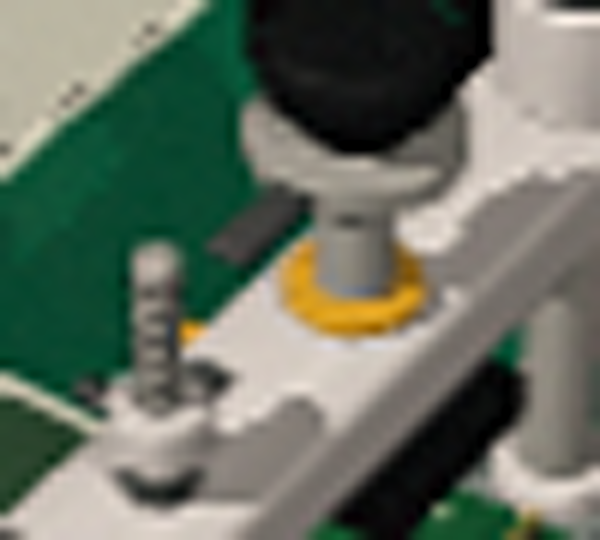

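```bash
python3 - <<'E'
from h import *
np.set_printoptions(precision=1,suppress=True,linewidth=200)
v,u=np.mgrid[:384,:512];yv=np.array([.4835,.8753]);xv=np.array([.8753,-.4835]);c0=np.array([.5250,-.1247])
for n in("side","top"):
    ds=[];ps=[]
    for _ in range(8):
        p,d,K,T=cap(n);ds.append(np.where(d>0,d,np.nan));ps.append(p.astype(float))
    d=np.nanmedian(ds,0);p=np.mean(ps,0)
    P=np.stack([(u-K[0,2])/K[0,0]*d,(v-K[1,2])/K[1,1]*d,d],-1)@T[:3,:3].T+T[:3,3]
    X=(P[...,:2]-c0)@xv*1e3;Y=(P[...,:2]-c0)@yv*1e3;Z=P[...,2]*1e3
    np.savez(f"{n}3.npz",p=p,d=d)
    M=(abs(X)<14)&(Y<-20)&(Y>-75)&(Z>119)
    o=np.argsort(Y[M]);print(n);print("\n".join(f"{a[0]:.0f},{a[1]:.0f} X{a[2]:.1f} Y{a[3]:.1f} Z{a[4]:.1f} g{a[5]:.0f}" for a in np.stack([u[M],v[M],X[M],Y[M],Z[M],p.mean(-1)[M]],1)[o]))
E
```

```text
side
232,202 X-2.2 Y-69.9 Z131.6 g177
232,201 X-2.2 Y-69.8 Z134.2 g180
233,204 X-0.0 Y-69.7 Z127.2 g121
233,203 X-0.2 Y-69.4 Z129.6 g175
231,203 X-5.1 Y-69.4 Z127.0 g179
232,203 X-2.7 Y-69.3 Z128.2 g182
233,201 X-0.2 Y-69.3 Z134.8 g194
234,201 X2.1 Y-69.0 Z135.7 g199
231,202 X-5.4 Y-68.9 Z129.2 g169
231,200 X-5.3 Y-68.9 Z134.6 g184
233,202 X-0.5 Y-68.8 Z131.6 g179
231,201 X-5.5 Y-68.7 Z131.7 g172
234,202 X1.7 Y-68.5 Z132.6 g177
234,204 X1.5 Y-68.4 Z127.0 g165
232,200 X-3.4 Y-68.2 Z135.0 g212
233,206 X-1.4 Y-67.9 Z119.6 g72
234,203 X1.1 Y-67.8 Z129.0 g171
232,205 X-4.1 Y-67.4 Z120.6 g90
233,200 X-1.5 Y-67.4 Z135.5 g206
235,202 X3.3 Y-67.4 Z132.5 g159
233,205 X-2.0 Y-67.0 Z121.4 g59
235,201 X3.0 Y-66.9 Z134.7 g184
235,204 X2.9 Y-66.9 Z126.5 g154
235,203 X2.8 Y-66.8 Z129.1 g158
231,199 X-6.9 Y-66.7 Z134.9 g167
234,206 X0.1 Y-66.5 Z119.4 g46
236,201 X4.9 Y-66.2 Z135.1 g169
234,200 X0.1 Y-66.2 Z135.3 g201
236,202 X4.8 Y-66.1 Z132.3 g137
230,199 X-10.0 Y-65.8 Z132.6 g63
236,204 X4.5 Y-65.8 Z126.5 g125
232,199 X-5.1 Y-65.7 Z135.0 g199
235,206 X1.8 Y-65.4 Z119.4 g42
230,198 X-10.2 Y-65.4 Z13
[... 6490 characters left out ...]
,198 X-3.7 Y-33.8 Z151.8 g67
252,196 X1.3 Y-33.8 Z152.6 g104
251,197 X-1.7 Y-32.8 Z151.3 g75
250,198 X-4.9 Y-31.9 Z153.5 g76
251,196 X0.3 Y-31.7 Z152.0 g87
250,197 X-2.8 Y-30.8 Z152.7 g72
249,198 X-5.8 Y-29.8 Z151.3 g136
250,196 X-0.7 Y-29.7 Z151.6 g76
249,197 X-3.8 Y-28.7 Z151.8 g66
250,195 X1.3 Y-28.7 Z152.2 g139
249,196 X-1.8 Y-27.7 Z152.3 g71
248,197 X-4.9 Y-26.7 Z152.1 g75
249,195 X0.2 Y-26.7 Z153.1 g99
248,196 X-2.8 Y-25.7 Z152.0 g69
247,197 X-5.9 Y-24.7 Z152.3 g123
248,195 X-0.8 Y-24.6 Z151.9 g72
247,196 X-3.9 Y-23.6 Z151.3 g62
248,194 X1.2 Y-23.6 Z152.0 g135
247,195 X-1.9 Y-22.6 Z152.6 g65
246,196 X-4.9 Y-21.6 Z151.7 g79
247,194 X0.1 Y-21.6 Z152.9 g97
246,195 X-3.0 Y-20.6 Z152.6 g106
```

Request:
send_rows(
  targets=[
    {"delta_pos": [-12, -22, 0], "rotation": [0, 0, 0], "hand": 1},
    {"delta_pos": [-14, -24, 0], "rotation": [0, 0, 0], "hand": 1},
    {"delta_pos": [-12, -20, 0], "rotation": [0, 0, 0], "hand": 1},
    {"delta_pos": [0, 0, -20], "rotation": [0, 0, 0], "hand": 1},
    {"delta_pos": [0, 0, -13], "rotation": [0, 0, 0], "hand": 1},
    {"delta_pos": [0, 0, 0], "rotation": [0, 0, 0], "hand": 1},
    {"delta_pos": [0, 0, 0], "rotation": [0, 0, 0], "hand": 1},
  ],
)

```text
time: 7.87
eef_pos: [0.5232, -0.1233, 0.1813]
ee_rot: [[0.951, -0.309, -0.003], [-0.309, -0.951, 0.001], [-0.003, -0.0, -1.0]]
contact_force: [-0.5, -0.2, 0.3]
gripper_width: 0.0002
finger_force: 0.0
```

```bash
python3 - <<'E'
from h import *
o=get_obs();print(o['time'],o['eef_pos'],o['contact_force'],o['gripper_width'])
p,d,K,T=cap("side");p2=cap("top")[0]
a=cv2.resize(p[110:230,190:310,::-1],(590,590),interpolation=cv2.INTER_CUBIC)
b=cv2.imread("pics/top2.png")[150:190,185:225];b=cv2.resize(b,(200,200),interpolation=cv2.INTER_CUBIC)
a=np.hstack([a,np.vstack([b,np.zeros((390,200,3),np.uint8)])]);cv2.imwrite("pics/s4c.png",a)
E
```

```text
7.8667 [ 0.52315738 -0.12327097  0.18134913] [-0.45974947 -0.16095555  0.27567783] 0.0001612794426613754
```

View pics/s4c.png

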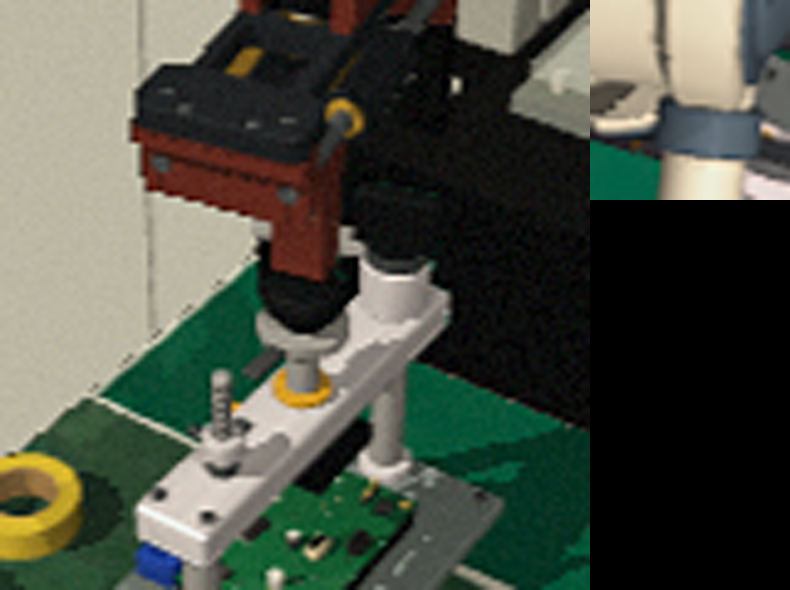

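Request:
send_rows(
  targets=[
    {"delta_pos": [0, 0, -3], "rotation": [0, 0, 0], "hand": 1},
    {"delta_pos": [0, 0, -1.5], "rotation": [0, 0, 0], "hand": 1},
    {"delta_pos": [0, 0, 0], "rotation": [0, 0, 0], "hand": 1},
  ],
)

```text
time: 8.22
eef_pos: [0.5238, -0.1236, 0.1781]
ee_rot: [[0.951, -0.309, 0.0], [-0.309, -0.951, 0.0], [0.0, -0.0, -1.0]]
contact_force: [-0.6, 0.2, 0.3]
gripper_width: 0.0006
finger_force: 0.0
```

Request:
send_rows(
  targets=[
    {"delta_pos": [0, 0, -1], "rotation": [0, 0, 0], "hand": 1},
    {"delta_pos": [0, 0, 0], "rotation": [0, 0, 0], "hand": 1},
  ],
)

```text
time: 8.38
eef_pos: [0.5237, -0.1238, 0.1771]
ee_rot: [[0.951, -0.309, 0.0], [-0.309, -0.951, 0.0], [0.0, -0.0, -1.0]]
contact_force: [0.3, 0.4, 0.6]
gripper_width: 0.0005
finger_force: 0.0
```

Request:
send_rows(
  targets=[
    {"delta_pos": [0, 0, -1], "rotation": [0, 0, 0], "hand": 1},
    {"delta_pos": [0, 0, 0], "rotation": [0, 0, 0], "hand": 1},
  ],
)

```text
time: 8.55
eef_pos: [0.5236, -0.1239, 0.176]
ee_rot: [[0.951, -0.309, -0.0], [-0.309, -0.951, 0.0], [-0.0, -0.0, -1.0]]
contact_force: [0.6, 0.5, 0.0]
gripper_width: 0.0003
finger_force: 0.0
```

Request:
send_rows(
  targets=[
    {"delta_pos": [0, 0, -1], "rotation": [0, 0, 0], "hand": 1},
    {"delta_pos": [0, 0, 0], "rotation": [0, 0, 0], "hand": 1},
  ],
)

```text
time: 8.72
eef_pos: [0.5237, -0.1239, 0.1755]
ee_rot: [[0.951, -0.309, 0.001], [-0.309, -0.951, -0.0], [0.001, -0.0, -1.0]]
contact_force: [0.9, -0.1, 0.5]
gripper_width: 0.0004
finger_force: 0.0
```

Request:
send_rows(
  targets=[
    {"delta_pos": [0, 0, -2], "rotation": [0, 0, 0], "hand": 1},
    {"delta_pos": [0, 0, -2], "rotation": [0, 0, 0], "hand": 1},
    {"delta_pos": [0, 0, 0], "rotation": [0, 0, 0], "hand": 1},
  ],
)

```text
time: 8.97
eef_pos: [0.5238, -0.1239, 0.1717]
ee_rot: [[0.951, -0.309, 0.001], [-0.309, -0.951, -0.0], [0.001, -0.0, -1.0]]
contact_force: [-1.0, -0.6, 4.4]
gripper_width: 0.0004
finger_force: 2.5
```

Request:
send_rows(
  targets=[
    {"delta_pos": [0, 0, -3], "rotation": [0, 0, 0], "hand": 1},
    {"delta_pos": [0, 0, -4], "rotation": [0, 0, 0], "hand": 1},
    {"delta_pos": [0, 0, -4], "rotation": [0, 0, 0], "hand": 1},
    {"delta_pos": [0, 0, -3], "rotation": [0, 0, 0], "hand": 1},
    {"delta_pos": [0, 0, 0], "rotation": [0, 0, 0], "hand": 1},
    {"delta_pos": [0, 0, 0], "rotation": [0, 0, 0], "hand": 1},
  ],
)

```text
time: 9.47
eef_pos: [0.5238, -0.124, 0.1583]
ee_rot: [[0.951, -0.309, 0.001], [-0.309, -0.951, -0.0], [0.002, -0.0, -1.0]]
contact_force: [-1.9, 0.7, 8.5]
gripper_width: 0.0005
finger_force: 3.9
```

Request:
send_rows(
  targets=[
    {"delta_pos": [0, 0, -2], "rotation": [0, 0, 0], "hand": 1},
    {"delta_pos": [0, 0, -2], "rotation": [0, 0, 0], "hand": 1},
    {"delta_pos": [0, 0, 0], "rotation": [0, 0, 0], "hand": 1},
    {"delta_pos": [0, 0, 0], "rotation": [0, 0, 0], "hand": 1},
  ],
)

```text
time: 9.8
eef_pos: [0.5238, -0.124, 0.1547]
ee_rot: [[0.951, -0.309, 0.002], [-0.309, -0.951, -0.001], [0.002, -0.0, -1.0]]
contact_force: [-2.0, 1.2, 7.1]
gripper_width: 0.0005
finger_force: 4.2
```

```bash
cat > lv.py <<'E'
from h import *
v,u=np.mgrid[:384,:512];yv=np.array([.4835,.8753]);xv=np.array([.8753,-.4835]);c0=np.array([.5230,-.1237])
o=get_obs();print(o['time'],o['eef_pos'],o['contact_force'])
ds=[];ps=[]
for _ in range(10):
    p,d,K,T=cap("side");ds.append(np.where(d>0,d,np.nan));ps.append(p.astype(float))
d=np.nanmedian(ds,0);p=np.mean(ps,0);cv2.imwrite("pics/lv.png",cv2.resize(p[165:210,222:272,::-1].astype(np.uint8),None,fx=12,fy=12,interpolation=cv2.INTER_CUBIC))
P=np.stack([(u-K[0,2])/K[0,0]*d,(v-K[1,2])/K[1,1]*d,d],-1)@T[:3,:3].T+T[:3,3]
X=(P[...,:2]-c0)@xv*1e3;Y=(P[...,:2]-c0)@yv*1e3;Z=P[...,2]*1e3
M=(abs(X)<7)&(Y<-16)&(Y>-53)&(Z>119)
o=np.argsort(Y[M]);print("\n".join(f"{a[0]:.0f},{a[1]:.0f} X{a[2]:.1f} Y{a[3]:.1f} Z{a[4]:.1f} g{a[5]:.0f}" for a in np.stack([u[M],v[M],X[M],Y[M],Z[M],p.mean(-1)[M]],1)[o]))
E
python3 lv.py
```

```text
9.8 [ 0.52381503 -0.12395845  0.1546595 ] [-2.01232434  1.17864586  7.11970434]
234,135 X-6.6 Y-50.7 Z276.4 g18
234,136 X-6.9 Y-50.4 Z274.1 g15
239,198 X3.6 Y-50.4 Z129.7 g109
239,197 X3.0 Y-49.6 Z131.6 g69
238,196 X0.0 Y-48.8 Z132.1 g82
237,195 X-3.1 Y-47.8 Z132.6 g92
239,196 X1.3 Y-47.1 Z131.6 g58
240,197 X3.6 Y-46.9 Z129.9 g84
238,195 X-2.1 Y-45.7 Z131.6 g75
240,196 X2.8 Y-45.7 Z131.3 g48
239,195 X0.2 Y-45.5 Z132.6 g87
236,137 X-6.9 Y-44.1 Z268.5 g71
237,137 X-5.8 Y-42.5 Z268.0 g81
241,194 X2.0 Y-41.0 Z132.9 g75
240,194 X-0.7 Y-40.6 Z131.3 g91
240,193 X-0.9 Y-40.3 Z133.7 g64
239,193 X-3.4 Y-40.2 Z132.4 g118
242,84 X3.4 Y-40.1 Z374.1 g227
241,87 X1.3 Y-40.1 Z368.1 g164
239,91 X-2.7 Y-40.1 Z359.6 g74
241,85 X1.3 Y-40.1 Z371.7 g192
241,93 X1.3 Y-40.0 Z357.1 g73
242,93 X3.3 Y-40.0 Z357.7 g72
240,92 X-0.8 Y-39.9 Z358.3 g78
241,193 X1.2 Y-39.8 Z134.4 g60
240,93 X-0.9 Y-39.8 Z356.4 g72
241,91 X1.1 Y-39.8 Z360.6 g85
240,91 X-0.9 Y-39.7 Z360.0 g82
241,94 X1.1 Y-39.7 Z355.1 g58
242,92 X3.1 Y-39.7 Z359.3 g73
238,93 X-5.1 Y-39.6 Z355.0 g70
242,85 X3.0 Y-39.6 Z372.0 g196
239,85 X-3.1 Y-39.6 Z3
[... 20617 characters left out ...]
.5 g5
246,183 X-1.4 Y-17.7 Z144.3 g78
249,183 X5.8 Y-17.6 Z147.6 g12
246,126 X-2.9 Y-17.4 Z279.6 g34
245,180 X-4.1 Y-17.4 Z150.8 g13
248,181 X3.2 Y-17.3 Z151.5 g19
249,182 X5.5 Y-17.1 Z149.8 g16
245,179 X-4.4 Y-17.1 Z153.2 g17
244,180 X-6.8 Y-17.0 Z149.3 g36
244,181 X-6.8 Y-17.0 Z146.7 g68
246,179 X-2.0 Y-16.9 Z154.1 g29
247,135 X-0.9 Y-16.8 Z260.5 g19
249,180 X5.2 Y-16.8 Z154.7 g24
248,180 X2.8 Y-16.8 Z153.6 g22
249,181 X5.2 Y-16.7 Z152.0 g19
249,127 X3.2 Y-16.7 Z279.3 g34
248,187 X2.9 Y-16.6 Z134.9 g150
247,179 X0.1 Y-16.5 Z154.8 g33
246,186 X-2.1 Y-16.5 Z135.1 g155
250,136 X5.6 Y-16.4 Z260.4 g29
245,178 X-4.9 Y-16.2 Z155.0 g28
250,127 X5.1 Y-16.2 Z279.7 g41
247,126 X-1.6 Y-16.0 Z279.4 g34
```

Request:
send_rows(
  targets=[
    {"delta_pos": [0, 0, -1], "rotation": [0, 0, 0], "hand": 1},
    {"delta_pos": [0, 0, -0.8], "rotation": [0, 0, 0], "hand": 1},
    {"delta_pos": [0, 0, 0], "rotation": [0, 0, 0], "hand": 1},
    {"delta_pos": [0, 0, 0], "rotation": [0, 0, 0], "hand": 1},
  ],
)

```text
time: 10.63
eef_pos: [0.5238, -0.124, 0.153]
ee_rot: [[0.951, -0.309, 0.002], [-0.309, -0.951, -0.001], [0.002, -0.0, -1.0]]
contact_force: [-2.0, 0.9, 9.0]
gripper_width: 0.0004
finger_force: 4.4
```

```bash
sed -i 's/(Z>119)/(Z>119)\&(Z<137)\&(abs(X)<4)/; s/-53)/-50)/' lv.py; sed -i '$d' lv.py; cat >> lv.py <<'E'
g=p.mean(-1)
a=M&(Y<-44)&(Z>130.3);b=M&(Y>-40.5)&(Y<-23)&(g<95)&(X<3)
for n,m in(("tab",a),("blade",b)): print(n,m.sum(),np.median(Z[m]).round(2),Z[m].mean().round(2),np.sort(Z[m]).round(1))
E
python3 lv.py
```

```text
10.6333 [ 0.52382152 -0.12395688  0.15303306] [-2.00454106  0.93895682  9.04835254]
tab 6 131.62 131.86 [131.5 131.5 131.5 131.7 132.1 132.8]
blade 18 131.94 131.92 [131.2 131.2 131.3 131.7 131.7 131.7 131.8 131.9 131.9 132.  132.  132.1
 132.1 132.2 132.2 132.4 132.5 132.6]
```

View pics/lv.png

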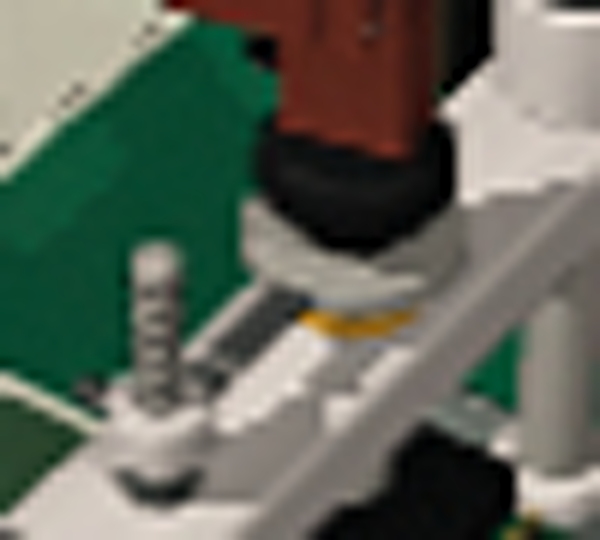

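```bash
python3 - <<'E'
from h import *
v,u=np.mgrid[:384,:512];k=np.array([.5600,-.0570])
for n in("side","top"):
    p,d,K,T=cap(n)
    P=np.stack([(u-K[0,2])/K[0,0]*d,(v-K[1,2])/K[1,1]*d,d],-1)@T[:3,:3].T+T[:3,3]
    r=P[...,:2]-k;R=np.hypot(r[...,0],r[...,1])
    for nm,M in(("grip",(R<.03)&(P[...,2]>.168)&(P[...,2]<.182)),("bar",(R>.022)&(R<.075)&(P[...,2]>.138)&(P[...,2]<.154)&(p.mean(-1)>60)&(np.hypot(P[...,0]-.523,P[...,1]+.1237)>.03))):
        M&=d>0;Q=P[M][:,:2]
        if len(Q)<6: print(n,nm,len(Q));continue
        w,V=np.linalg.eigh(np.cov(Q.T));m=Q.mean(0)-k
        print(n,nm,len(Q),Q.mean(0),np.degrees(np.arctan2(V[1,1],V[0,1])),np.sqrt(w),"dir",np.degrees(np.arctan2(m[1],m[0])))
print("expected bar dir",61.09-180-74.5+360,"grip axis",61.09-74.5)
E
```

```text
side grip 92 [ 0.56215966 -0.06230219] 168.0607920379628 [0.00293344 0.00981485] dir -67.83821115452368
side bar 12 [ 0.53595685 -0.05562285] 95.30714384440353 [0.00112808 0.0045474 ] dir 176.72179032788077
top grip 0
top bar 75 [ 0.50823118 -0.0439664 ] 167.14299923388967 [0.0043098  0.00779573] dir 165.86859777467456
expected bar dir 166.59 grip axis -13.409999999999997
```

```bash
python3 -c "
from h import *
o=get_obs();print(o['eef_pos'],o['contact_force']);print(env.close_job())"
```

```text
[ 0.52382704 -0.12397423  0.15307398] [-3.03612202  0.34377789  8.59847534]
the job is handed in; nothing more can be done
None
```

The lock knob is turned clockwise to its stop (bar measured at about 166°, 166.6° expected). The cap is held pressed at about 9 N with the pointer level with the index tab to within about 0.3 mm by camera depth, and the job is handed in; I did not re-measure the bystanders at the end.

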